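# Box up the concretion: load, lid on, clamp down

### The job

Pack the lump of iron concretion for transport: put it in the grey clamp box, set the loose grey lid on the box so that it sits fully seated and level on the rim all round, then swing the steel clamp down until its pad rests on the lid. Leave the glazed sherd, the glass vial and everything else where they are.

Things in the scene. Friction and masses are not known exactly. Their poses are not given: they have to be found in the camera images.
- find_box: open grey plastic box fixed to a plywood baseboard. Origin: on the worktop below the centre of the box. Box 150 mm along its y, 100 mm along its x, walls 5 mm (inside 140 x 90); inner floor 13 mm, rim 63 mm above the worktop. Baseboard 124 (x) x 216 (y) x 8 mm, centred at y = -20 mm. A steel clevis with a clamp arm stands outside the box's -y end
- box_floor (a point): centre of the box's inner floor, 13 mm above the worktop; axes as find_box
- box_rim (a point): centre of the box's mouth, at the height of the rim (63 mm); axes as find_box
- clamp (a joint): angle of the clamp arm in rad: 0 = arm level, pad resting on the top of the seated lid; grows as it opens; about 1.57 = upright; at the start it leans away from the box (1.8 to 2.15); without a lid under it it goes down to -0.12. Stiff hinge (0.1 N m): it stays where it is left
- clamp_hinge (a point): axis of the clamp hinge, 97 mm from the box centre towards the box's -y and 80 mm above the worktop; the axis runs along the box's x; axes as find_box
- clamp_tip (a point): on the steel clamp arm, 55 mm from the hinge axis, on the face that is on top when closed (85 mm above the worktop, 42 mm from the box centre) and faces away from the box when open. Arm 18 mm wide, 10 mm thick, 67 mm long from the hinge; 14 mm rubber pad, 6 mm thick, under the tip. Site y axis: along the arm away from the hinge; z axis: out of that face
- box_lid: loose grey lid lying right way up on the tiles (3.5 mm lower than the wooden top), 150 g. Origin: centre of its underside; z up, y along its long side. Plate 106 (x) x 156 (y) x 6 mm, its underside 8 mm above the origin; below it a plug 85 x 135 mm (80 x 130 at the bottom), 2.5 mm play in the box each side. Fits either way round. Seated, the origin is 55 mm above the worktop, over the box centre
- lid_handle (a point): centre of the lid's bar handle, 39 mm above the lid's origin: bar 12 mm wide (x), 44 mm long (y), its top 44 mm and its underside 34 mm above the lid's origin (the plate's top is at 14 mm)
- concretion: brown rough rounded lump of iron concretion, 38 (x) x 41 (y) x 23 mm high, 90 g. Origin: centre of its underside. On the wooden top (z = 0) or on the tiles (z = -3.5 mm)
- sherd_glazed: flat white and blue glazed pottery sherd, 28 x 36 x 7 mm, bystander. Origin: centre of its underside
- vial_a: glass sample vial with a white screw cap, standing, 24 mm diameter, 58 mm high, bystander. Origin: centre of its underside
- ring_magnifier: bench magnifier lamp left of the work, fixed; keep clear of it. White round foot, 180 mm wide and up to 140 mm high, centred 365 mm to the right (-y) and 17 mm nearer (-x) of this origin; from it a thin arm runs left (+y) and up over the bench, from 120 mm above the worktop at the foot to 230 mm, at about this origin's x (further left it carries the lens). Pass it in front or above 0.3 m

How it is judged:
On the way, in this order (a step that is already met when the one before it is completed fails the run):
1. the concretion lies in the box, let go (x of concretion in the frame of find_box between -0.046 and 0.046 m and y of concretion in the frame of find_box between -0.071 and 0.071 m and z of concretion in the frame of find_box between 0.005 and 0.055 m and contact force between the fingers and concretion below 0.05 N), for 0.2 s.
2. the lid sits seated and level on the box, with the concretion inside (x of concretion in the frame of find_box between -0.046 and 0.046 m and y of concretion in the frame of find_box between -0.071 and 0.071 m and z of concretion in the frame of find_box between 0.005 and 0.055 m and horizontal distance between box_lid and box_rim below 0.005 m and z of box_lid in the frame of find_box between 0.05 and 0.0575 m and angle between box_lid's own z axis and vertical below 0.03 rad), for 0.2 s.
At the end, for the whole second after the job is handed in: The concretion lies inside the box; the lid is seated on the rim (its origin within 5 mm of the box's axis and not more than 2.5 mm above its seated height), level to 0.03 rad; the clamp joint is between -0.06 and 0.06 rad (pad on the lid); everything is at rest (all of step 2 and value of joint clamp between -0.06 and 0.06 rad and linear speed of each of box_lid, concretion below 0.01 m/s and velocity of joint clamp between -0.05 and 0.05 rad/s); the robot touches nothing.
It fails at once if the glazed sherd was moved more than 25 mm (distance of sherd_glazed from where it was at the start of the episode above 0.025 m).
It fails at once if the vial was moved more than 25 mm (distance of vial_a from where it was at the start of the episode above 0.025 m).
It fails at once if the vial was tipped over (angle between vial_a's own z axis and vertical above 0.5 rad).
It also fails if it takes over 72 s, if anything falls off the work surface, if the arm or the gripper's body presses on something with over 40 N, if the wrist force passes 120 N, or if a joint passes its speed limit or range.

### The arm

A 6-joint arm with a two-finger parallel gripper is mounted at the origin on a cart in front of the work surface, level with it; the furniture and walls round the work are solid. World frame = base frame: x ahead of the robot, y to its left, z up, the work surface at z = 0. Lengths are in m, angles in rad, forces in N, time in s.
With the tool pointing down it reaches from about 0.275 to 1 m from the base axis. Payload 8.4 kg.
Tool frame: the origin (TCP) lies on the centre line of the jaws, within the pads' length; the fingertips stand 17 mm ahead of it and the grasp point (between the pads) lies 2 mm behind it (bot.tcp_to_tips is the y of the fingertips in the tool frame, in m); y points along the fingers, z is the direction in which the jaws open and shut, and the axes are right-handed (so a half turn about y gives the same grasp; the last joint's range is limited). The gripper opens to 85 mm and grips with 20 to 120 N. Pads are 22 mm wide; open, the fingers measure 114 mm over their backs; the gripper's body (76 mm by 85 mm) begins 54 mm behind the grasp point. The pads swing forward as they close: fully open they stand 13 mm farther back than shut.
Start: joints at [-1.284, 0.353, 1.633, -0, 1.155, -0.002], TCP at [0.178, -0.599, 0.248] pointing down, gripper open.
Joint ranges: [-2.63, 2.63], [-0.92, 2.1], [0.06, 2.66], [-1.3, 4.44], [0, 2.69], [-3.02, 3.02]. Speed limits (rad/s): [2.22, 2.22, 2.79, 3.14, 3.14, 3.14].

### API

Orientations are given as a unit quaternion [x, y, z, w].
In Python, from workcell import bot, hand, kinematics, get_obs, vision, hand_in gives the robot as it stands. The module is installed in compiled form; this text tells all that it offers. Calls block until the motion is done:
- bot.reach(position, orientation): joint-space move of the TCP to a pose.
- bot.servo_line(position, ori=None, velocity=0.15): straight line of the TCP; ori=None keeps the orientation; velocity is the mean speed in m/s.
- bot.goto_joints(angles): joint-space move.
- hand.move_gripper(opening, strength=None): finger opening in m; strength is the grip in N (None keeps the last); returns when the fingers have stopped.
- bot.dwell(seconds).
- kinematics.solve_ik(position, orientation): joint angles nearest the present ones, or None.
- get_obs(): the state.
- vision.read_camera(name): name is "scene" or "side" or "wrist"; returns a dict with "frame" (420x560x3 uint8, red, green, blue), "intrinsics" (3x3 intrinsics, pixels), "dist" ([k1, k2, p1, p2, k3] as OpenCV has them; the pictures are not rectified), "view" (4x4, takes a point from world to camera coordinates). Camera axes: x right, y down, z forward; pixel columns grow to the right and rows downward; lengths in m; the calibration is good to about 2 mm. A picture is of the moment at which its call begins. There is no depth.
A pose or a line that the arm cannot do raises bot.IKError and nothing moves.
- hand_in(): hands the job in, once; it reports no verdict.
The state is a dict: "time_s": time; "joint_pos": joint angles; "joint_vel": joint speeds; "joint_efforts": joint torques, N m; "position": TCP position; "orientation": TCP orientation; "wrist_force": force on the tool from outside, world axes, zero at the start; "ft_torque": the same for the moment, N m; "gripper_width": finger opening in m.
Only numpy, scipy, OpenCV 4.12 (cv2) and the standard library are available. Lean on these libraries where they do the work, as an engineer would, in place of code of your own. Each camera call takes 0.05 s, during which the arm holds its last target. There are 200 camera calls.

## Working session

There is one attempt and no reset: what is moved stays moved. The work goes in short steps, each a Python script; the robot and the scene stay as the last script left them, time stands still between calls to the robot, and variables do not carry over. Pictures are saved under pics/ and viewed, about 8 in all and at most 12, crops included, and the job is handed in when it is done.

```bash
mkdir -p pics
python3 - <<'E'
from workcell import vision,get_obs,bot
import cv2
for n in("scene","side","wrist"):
    c=vision.read_camera(n);cv2.imwrite(f"pics/{n}0.png",c["frame"][:,:,::-1])
    print(n,c["intrinsics"].round(1).tolist(),c["dist"],c["view"].round(3).tolist())
o=get_obs();print(o["time_s"],o["orientation"],bot.tcp_to_tips,o["gripper_width"])
E
```

```text
scene [[404.0, 0.0, 287.4], [0.0, 404.0, 209.3], [0.0, 0.0, 1.0]] [-0.09739489  0.          0.          0.          0.        ] [[0.505, -0.863, -0.02, -0.212], [-0.492, -0.269, -0.828, 0.356], [0.709, 0.428, -0.561, 1.07], [0.0, 0.0, 0.0, 1.0]]
side [[391.2, 0.0, 280.8], [0.0, 391.2, 210.4], [0.0, 0.0, 1.0]] [-0.11490658  0.          0.          0.          0.        ] [[-0.966, -0.259, 0.017, 0.537], [-0.158, 0.534, -0.831, 0.128], [0.206, -0.805, -0.556, 1.243], [0.0, 0.0, 0.0, 1.0]]
wrist [[292.8, 0.0, 278.2], [0.0, 292.8, 207.1], [0.0, 0.0, 1.0]] [-0.0583086  0.         0.         0.         0.       ] [[0.285, -0.958, 0.001, -0.624], [-0.925, -0.275, 0.263, -0.035], [-0.251, -0.076, -0.965, 0.377], [0.0, 0.0, 0.0, 1.0]]
0.15 [-0.10180534  0.70012832 -0.69936557  0.10170447] 0.017 0.08583877312843895
```

View pics/scene0.png

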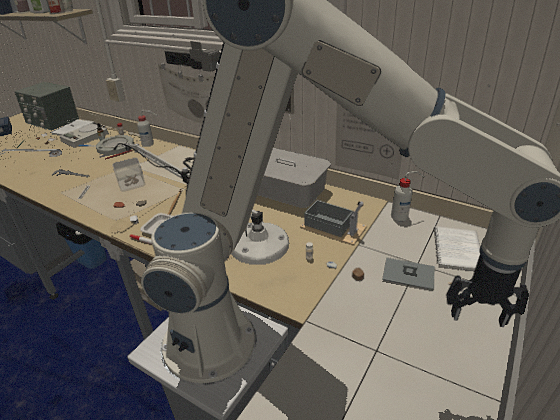

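View pics/side0.png

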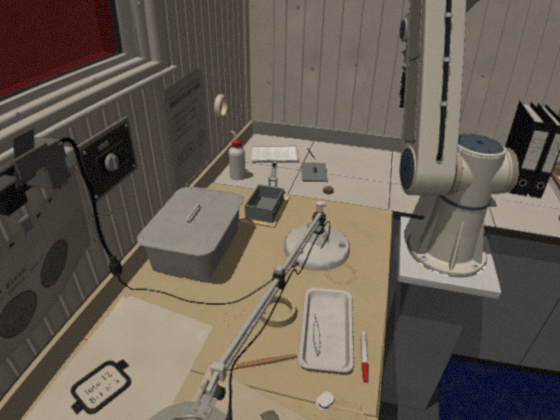

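The scene view shows the box at about (330,217), the clamp upright at (357,215), the vial at (310,252), the sherd at (331,265), the concretion at (358,273) and the lid at (410,272). I'll compute rough positions, then look from above with the wrist camera.

```bash
cat > h.py <<'E'
import numpy as np,cv2
from workcell import bot,hand,kinematics,get_obs,vision,hand_in
from scipy.spatial.transform import Rotation as R
def snap(n,f=None):
    c=vision.read_camera(n)
    if f: cv2.imwrite(f"pics/{f}.png",c["frame"][:,:,::-1]); np.savez(f"pics/{f}.npz",**{k:c[k] for k in("intrinsics","dist","view")})
    return c
def ray(c,uv,z):
    p=cv2.undistortPoints(np.array([[uv]],float),c["intrinsics"],c["dist"])[0,0]
    V=c["view"];o=-V[:3,:3].T@V[:3,3];d=V[:3,:3].T@np.array([p[0],p[1],1])
    return o+d*(z-o[2])/d[2]
def proj(c,P):
    V=c["view"];return cv2.projectPoints(np.atleast_2d(np.array(P,float)),cv2.Rodrigues(V[:3,:3])[0],V[:3,3],c["intrinsics"],c["dist"])[0][:,0]
def down(a):
    "tool pointing down, jaws opening along world angle a"
    z=np.array([np.cos(a),np.sin(a),0]);y=np.array([0,0,-1.])
    return R.from_matrix(np.c_[np.cross(y,z),y,z]).as_quat()
def best(p,a):
    "the half-turn variant with the least joint motion"
    q0=np.array(get_obs()["joint_pos"]);c=[]
    for k in(-1,0,1):
        q=kinematics.solve_ik(p,down(a+k*np.pi))
        if q is not None:c.append((np.abs(np.array(q)-q0).max(),k))
    k=min(c)[1];return down(a+k*np.pi)
E
python3 - <<'E'
from h import *
c=snap("scene")
for n,uv,z in[("box",(330,210),.063),("conc",(358,274),.008),("lid",(409,272),.02),("vial",(309,260),0),("sherd",(331,266),0),("hinge",(352,232),.08),("tip",(361,202),.135)]:print(n,ray(c,uv,z).round(3))
s=snap("side")
for n,uv,z in[("box",(266,200),.063),("conc",(328,190),.008),("lid",(314,173),.02)]:print("side",n,ray(s,uv,z).round(3))
o=get_obs();M=R.from_quat(o["orientation"]).as_matrix();print(M.round(2))
w=snap("wrist");V=w["view"];print("cam in tool",(M.T@(-V[:3,:3].T@V[:3,3]-o["position"])).round(3), "cam axes in tool",(M.T@V[:3,:3].T).round(2))
E
```

```text
box [ 0.64  -0.052  0.063]
conc [ 0.432 -0.251  0.008]
lid [ 0.505 -0.392  0.02 ]
vial [ 0.425 -0.08   0.   ]
sherd [ 0.433 -0.157  0.   ]
hinge [ 0.535 -0.181  0.08 ]
tip [ 0.637 -0.167  0.135]
side box [ 0.617 -0.026  0.063]
side conc [ 0.432 -0.248  0.008]
side lid [ 0.508 -0.348  0.02 ]
[[-0.96 -0.    0.28]
 [-0.28  0.   -0.96]
 [ 0.   -1.   -0.  ]]
cam in tool [-0.066 -0.126 -0.001] cam axes in tool [[-0.    0.96  0.26]
 [-0.   -0.26  0.96]
 [ 1.   -0.    0.  ]]
```

Run:
```python
from h import *
bot.reach([.56,-.2,.30],down(-np.pi/2))
c=snap("wrist","w1");print(get_obs()["time_s"],get_obs()["position"])
i=cv2.imread("pics/w1.png");cv2.imwrite("pics/w1b.png",cv2.resize(i,(800,600),interpolation=cv2.INTER_CUBIC))
```

```text
2.35 [ 0.5596765  -0.20082201  0.29988304]
```

View pics/w1b.png

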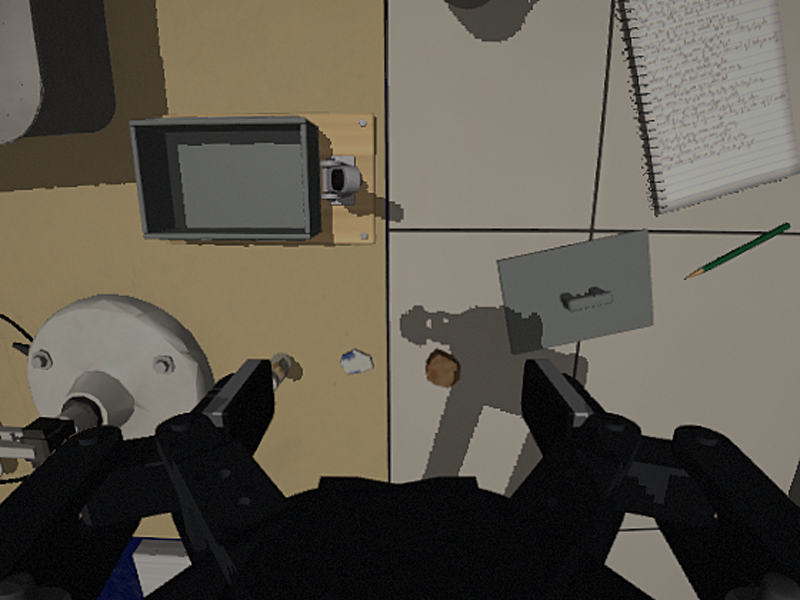

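The top view shows the box rim corners near (131,121), (306,117), (307,238) and (144,240). The lid plate corners are near (497,261), (647,230), (653,325) and (513,354), its handle is at (587,299), and the concretion is at (443,369). The vial is at (283,367) and the sherd at (357,361).

```bash
cat >> h.py <<'E'
def fit(c,uv,size,z,x0,syms=None):
    "least squares pose (x,y,yaw) of a rectangle size=(x,y) at height z from its corner pixels, corner order +x+y,+x-y,-x-y,-x+y"
    from scipy.optimize import least_squares
    k=np.array([[1,1],[1,-1],[-1,-1],[-1,1]])*np.array(size)/2
    def f(v):
        P=k@R.from_euler('z',v[2]).as_matrix()[:2,:2].T+v[:2]
        return (proj(c,np.c_[P,np.full(4,z)])-uv).ravel()
    r=least_squares(f,x0);return r.x,f(r.x).round(1)
def s7(u): return (np.array(u,float)+.5)*.7-.5
E
python3 - <<'E'
from h import *
c=np.load("pics/w1.npz")
b,r=fit(c,s7([(131,121),(306,117),(307,238),(144,240)]),(.1,.15),.063,[.63,-.04,0]);print("box",b.round(4),r)
l,r=fit(c,s7([(497,261),(647,230),(653,325),(513,354)]),(.106,.156),.0105,[.5,-.37,.2]);print("lid",l.round(4),r)
print("handle top",ray(c,s7((590,298)),.0405).round(3))
for n,u,z in[("conc",(443,369),.008),("vial",(283,367),.04),("sherd",(357,361),.004),("bb1",(374,114),.008),("bb2",(374,244),.008),("clevis",(340,180),.085)]:print(n,ray(c,s7(u),z).round(4))
A=R.from_euler('z',b[2]).as_matrix()[:2,:2]
for p in((.062,-.128),(-.062,-.128),(0,-.097)):print("exp",(A@p+b[:2]).round(4))
E
```

```text
box [ 0.6283 -0.0511 -0.0075] [-2.2 -0.7  0.   0.2  2.7  1.1 -0.6 -0.3]
lid [ 0.5145 -0.3889  0.2153] [-0.1 -0.3  0.6 -1.   0.4  0.5 -0.9  1.1]
handle top [ 0.519 -0.387  0.04 ]
conc [ 0.4296 -0.2506  0.008 ]
vial [ 0.4467 -0.0857  0.04  ]
sherd [ 0.4374 -0.1568  0.004 ]
bb1 [ 0.6882 -0.1791  0.008 ]
bb2 [ 0.5659 -0.1775  0.008 ]
clevis [ 0.6276 -0.1556  0.085 ]
exp [ 0.6893 -0.1796]
exp [ 0.5654 -0.1786]
exp [ 0.6276 -0.1481]
```

The fit residuals are about 1–2 px, and the baseboard and handle cross-checks agree to 2–5 mm. Next I'll grasp the concretion.

Run:
```python
from h import *
p=np.array([.4296,-.2506,0])
q=best(p+[0,0,.12],0)
bot.reach(p+[0,0,.12],q)
bot.servo_line(p+[0,0,.016],velocity=.1)
print(get_obs()["wrist_force"])
hand.move_gripper(.0,40); print("w",get_obs()["gripper_width"])
bot.servo_line(p+[0,0,.22],velocity=.2)
print("w",get_obs()["gripper_width"],get_obs()["time_s"],get_obs()["wrist_force"])
bp=np.array([.6283,-.0511,0])
q=best(bp+[0,0,.22],np.pi/2-.0075)
bot.reach(bp+[0,0,.22],q)
c=snap("wrist","w2");print(get_obs()["gripper_width"],get_obs()["time_s"],get_obs()["joint_pos"])
```

```text
[ 0.84199767 -0.10671856  0.04526789]
w 0.036938712908922894
w 0.036914922706548566 6.4833 [ 0.29557566 -0.15081731 -1.2096735 ]
0.03651623411557539 7.625 [-8.49420395e-02  3.88067453e-01  1.64947555e+00 -3.61884696e-04
  1.10524030e+00  1.49608556e+00]
```

View pics/w2.png

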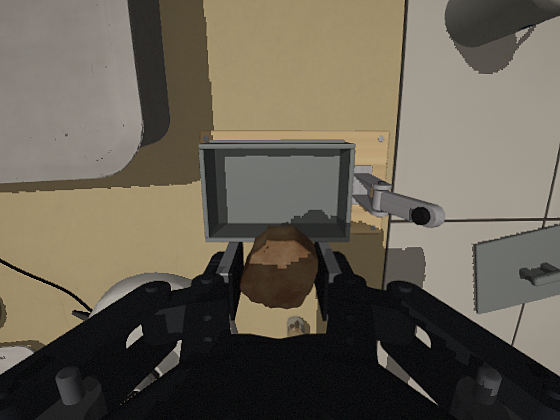

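The lump is firmly held between the pads. Rim corners are at about (200,144), (354,143), (352,240) and (205,242), and the clamp tip leans away at (430,213). I'll refine the box pose, lower the lump and release it, then look.

Run:
```python
from h import *
c=np.load("pics/w2.npz")
b,r=fit(c,np.array([(200,144),(354,143),(352.,240),(205,242)]),(.1,.15),.063,[.63,-.04,0]);print("box",b.round(4),r)
p=np.array([b[0],b[1]+.0,0])
bot.servo_line(p+[0,0,.036],velocity=.15)
print(get_obs()["wrist_force"])
hand.move_gripper(.065)
bot.servo_line(p+[0,0,.25],velocity=.25)
c=snap("wrist","w3");print(get_obs()["time_s"])
lp=np.array([.5145,-.3889,.0])
q=best(lp+[0,0,.2],.2153);bot.reach(lp+[0,0,.2],q)
c=snap("wrist","w4");print(get_obs()["time_s"],get_obs()["joint_pos"])
cv2.imwrite("pics/w34.png",np.hstack([cv2.imread(f"pics/w{k}.png")[:, 80:480] for k in(3,4)]))
```

```text
box [ 0.6292 -0.0514  0.0019] [-2.  -0.1  2.3 -0.9 -1.2  0.8  0.9  0.5]
[ 0.27539061 -0.19517917  0.1720243 ]
10.4417
11.8417 [-6.47839033e-01  4.29670575e-01  1.63226346e+00  3.34200190e-04
  1.07959276e+00  2.27609593e+00]
```

View pics/w34.png

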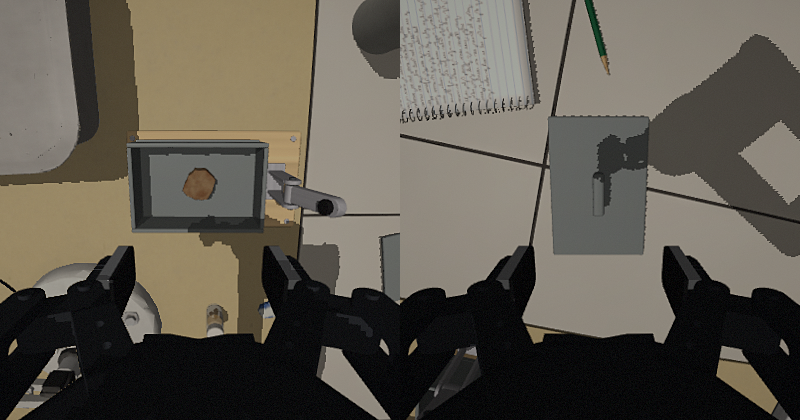

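Left panel: the lump lies in the box centre at (200,184). Right panel: lid corners at (548,116), (648,116), (644,254) and (553,254). I'll refine both poses, then grasp the handle.

Run:
```python
from h import *
c=np.load("pics/w3.npz")
b,r=fit(c,np.array([(207,143),(348.,142),(346,232),(212,232)]),(.1,.15),.063,[.63,-.05,0]);print("box",b.round(4),r)
c=np.load("pics/w4.npz")
l,r=fit(c,np.array([(233,254),(228,116.),(328,116),(324,254)]),(.106,.156),.0105,[.5145,-.389,.2153]);print("lid",l.round(4),r)
print(ray(c,(278,193),.0405))
hand.move_gripper(.045)
l=(l+[.5145,-.3889,.2153])/2
p=np.array([l[0],l[1],0]);q=best(p+[0,0,.1],l[2])
bot.servo_line(p+[0,0,.1],q,velocity=.2)
bot.servo_line(p+[0,0,.034],velocity=.08);print(get_obs()["wrist_force"])
hand.move_gripper(0,80);print("w",get_obs()["gripper_width"])
bot.servo_line(p+[0,0,.05],velocity=.05)
bot.servo_line(p+[0,0,.25],velocity=.25)
print("w",get_obs()["gripper_width"],get_obs()["wrist_force"],get_obs()["ft_torque"],get_obs()["time_s"])
s=snap("wrist","w5");snap("scene","s5")
```

```text
box [ 6.294e-01 -5.150e-02  6.000e-04] [-0.9 -0.2  1.7 -0.4 -1.2 -0.1  0.3  0.9]
lid [ 0.5144 -0.3892  0.2201] [ 0.1  0.9 -1.1 -0.5  1.3 -0.7 -0.2  0.7]
[ 0.51521702 -0.39144633  0.0405    ]
[-0.23037648 -0.12682056  0.15066927]
w 0.010205391953118443
w 0.010164287782321398 [ 0.39057656 -0.05650892 -1.73627759] [-0.0194086   0.00884294  0.0128008 ] 15.6167
```

View pics/w5.png

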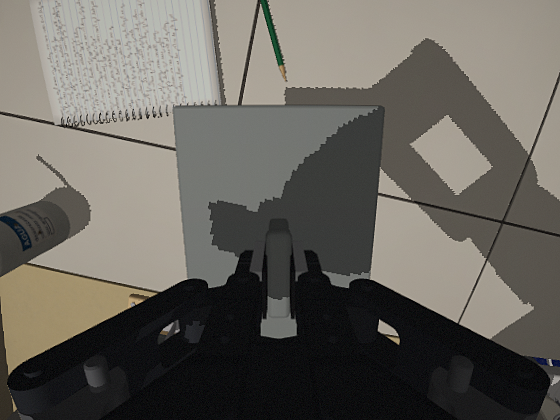

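The lid hangs straight, with its far edge at (174,107)–(384,106) and centred on the jaws. I'll check the offset along the bar, then place the lid.

Run:
```python
from h import *
c=np.load("pics/w5.npz");o=get_obs();M=R.from_quat(o["orientation"]).as_matrix();P=np.array(o["position"])
e=[M.T@(ray(c,u,P[2]-.0235)-P) for u in((174,107),(384,106))];print(np.round(e,4))
off=abs(np.mean(e,0)[0])-.078; print("lid centre offset along -tool x",off)
b=np.array([.6293,-.0514]);a=-.001
q=best([*b,.25],a);Mq=R.from_quat(q).as_matrix()
if abs(off)>.006: off=0
b2=np.array([*b,0])+Mq[:,0]*off*1.0   # lid sits off along -tool x
bot.reach(b2+[0,0,.25],q)
bot.servo_line(b2+[0,0,.125],velocity=.15)
bot.dwell(.2);f0=np.array(get_obs()["wrist_force"]);print("f0",f0)
for z in(.11,.104,.1,.098,.096,.095,.094,.093,.092,.091,.090):
    bot.servo_line(b2+[0,0,z],velocity=.04)
    o=get_obs();f=np.array(o["wrist_force"])-f0;print(z,o["position"][2].round(4),f.round(1),np.round(o["ft_torque"],2))
    if f[2]>12:break
print(get_obs()["time_s"]);snap("side","d6");c=snap("scene","s6")
p=proj(c,[[.63,-.05,.08]])[0].astype(int);print(p)
a=cv2.resize(c["frame"][p[1]-40:p[1]+50,p[0]-70:p[0]+70,::-1],None,fx=5,fy=5,interpolation=cv2.INTER_CUBIC);cv2.imwrite("pics/s6c.png",a)
```

```text
[[-0.0762  0.0232 -0.0506]
 [-0.0767  0.0234  0.0524]]
lid centre offset along -tool x -0.0015676598688888627
f0 [ 0.54723419 -0.18031941 -1.00493771]
0.11 0.1096 [-0.5  1.  -0.7] [ 0.    0.01 -0.02]
0.104 0.1037 [-0.8 -0.3 -0.9] [-0.04 -0.    0.02]
0.1 0.0997 [ 0.1 -0.4 -0.2] [ 0.01 -0.02  0.03]
0.098 0.0979 [-0.3 -0.   0.3] [-0.01 -0.01  0.02]
0.096 0.0958 [-0.4  0.2 -0.5] [-0.    0.05 -0.01]
0.095 0.095 [-1.4  0.6  0.4] [-0.01  0.   -0.01]
0.094 0.094 [-1.2  0.1 -0.5] [-0.   -0.06 -0.02]
0.093 0.0933 [-1.6  0.9  3.7] [0.07 0.09 0.02]
0.092 0.0932 [-4.8  0.9 11.9] [0.1  0.65 0.06]
0.091 0.0932 [-7.5  0.6 21.8] [0.07 1.23 0.03]
21.75
[328 207]
```

View pics/s6c.png

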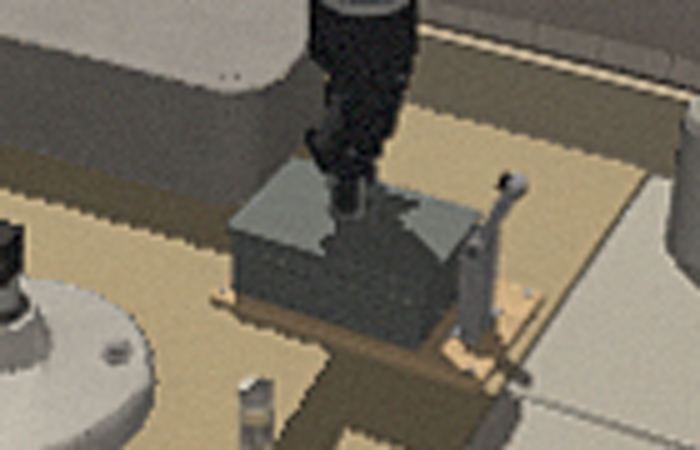

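The lid is seated: contact came at TCP z 0.0932 (predicted 0.0925) with no lateral snag, and the picture shows it flush, with the clamp leaning away on the right. I'll release it, then swing the clamp along an arc with closed fingers.

Run:
```python
from h import *
p=np.array(get_obs()["position"])
bot.servo_line([p[0],p[1],.0932],velocity=.03)
hand.move_gripper(.04)
bot.servo_line([p[0],p[1],.2],velocity=.15)
bot.servo_line([.6293,-.25,.26],velocity=.3)
hand.move_gripper(0,40)
H=np.array([.6293,-.1484,.08])
def tcp(th,r=.05,h=.0055):
    return H+[0,r*np.cos(th)-h*np.sin(th)-.011,r*np.sin(th)+h*np.cos(th)+.017]
s=tcp(2.15);bot.servo_line([s[0],-.25,s[2]],velocity=.2)
f0=np.array(get_obs()["wrist_force"])
bot.servo_line([s[0],s[1]-.015,s[2]],velocity=.15)
m=0
for th in np.linspace(2.15,.15,17):
    bot.servo_line(tcp(th),velocity=.1)
    f=np.array(get_obs()["wrist_force"])-f0;print(round(th,2),f.round(1))
    if np.linalg.norm(f)>25:print("stop");break
print(get_obs()["time_s"],get_obs()["position"])
c=snap("scene","s7");a=cv2.resize(c["frame"][167:257,258:398,::-1],None,fx=5,fy=5,interpolation=cv2.INTER_CUBIC);cv2.imwrite("pics/s7c.png",a)
```

```text
2.15 [ 0.5 -0.2 -0. ]
2.02 [-0.  -0.8  0.2]
1.9 [ 0.8 -0.8  0.3]
1.78 [0.5 0.1 0.7]
1.65 [0.5 0.2 1.5]
1.52 [ 0.2 -0.   0.6]
1.4 [-0.1 -0.2  0.4]
1.27 [ 0.   0.1 -0.5]
1.15 [0.3 0.1 0.7]
1.02 [-1.1 -1.1  0.2]
0.9 [ 0.7  0.5 -0.4]
0.77 [0.7 0.2 0.9]
0.65 [-0.6  0.3  0.3]
0.52 [-0.2  0.3  0.8]
0.4 [ 0.3 -0.7  0.4]
0.27 [ 1.1 -1.2  0.5]
0.15 [1.1 0.6 0.8]
30.175 [ 0.62898704 -0.11060122  0.10940555]
```

View pics/s7c.png

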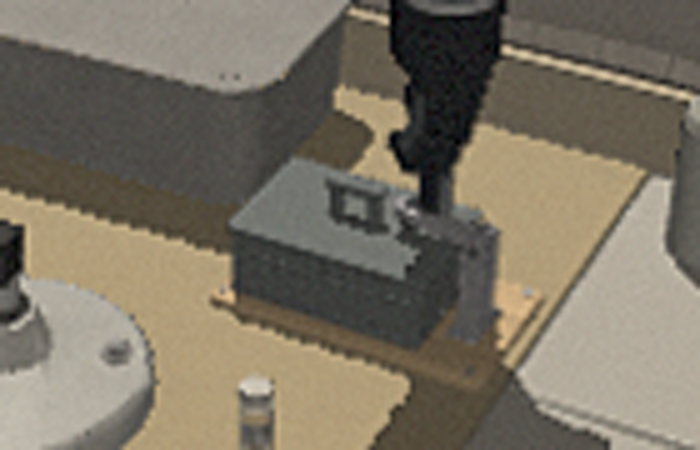

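The clamp has followed down and is nearly level, with its tip at about (408,210) beside the handle, and the lid is still flush. I'll press the last bit, retreat and look.

Run:
```python
from h import *
p=np.array(get_obs()["position"]);bot.dwell(.2);f0=np.array(get_obs()["wrist_force"])
for z in np.arange(.107,.092,-.001):
    bot.servo_line([p[0],-.110,z],velocity=.05)
    o=get_obs();f=np.array(o["wrist_force"])-f0;print(round(z,3),o["position"][2].round(4),f.round(1))
    if f[2]>10:break
bot.servo_line([p[0],-.110,.2],velocity=.15)
bot.servo_line([p[0]-.06,-.2,.3],velocity=.3)
bot.dwell(.3)
print(get_obs()["time_s"])
c=snap("scene","s8");w=snap("wrist","w8");d=snap("side","d8")
a=cv2.resize(c["frame"][167:287,258:398,::-1],(490,420),interpolation=cv2.INTER_CUBIC)
pc=proj(d,[[.63,-.08,.07]])[0].astype(int)
b=cv2.resize(d["frame"][pc[1]-42:pc[1]+42,pc[0]-31:pc[0]+31,::-1],(310,420),interpolation=cv2.INTER_CUBIC)
cv2.imwrite("pics/v8.png",np.hstack([a,b]))
```

```text
0.107 0.1069 [ 0.3 -0.  -0.1]
0.106 0.106 [0.5 0.7 0.6]
0.105 0.1049 [-1.   0.5  0.3]
0.104 0.104 [-0.2  0.7 -0.4]
0.103 0.1029 [-0.2  1.  -0.5]
0.102 0.1021 [-0.8  1.4  3. ]
0.101 0.102 [-3.5  1.7 11.9]
33.925
```

View pics/v8.png

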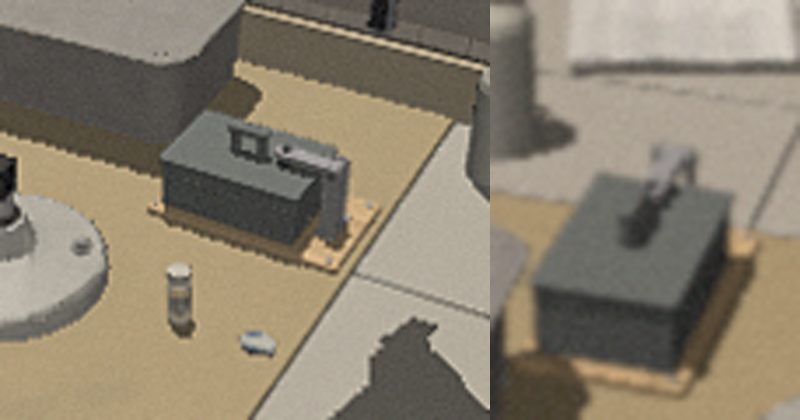

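View pics/w8.png

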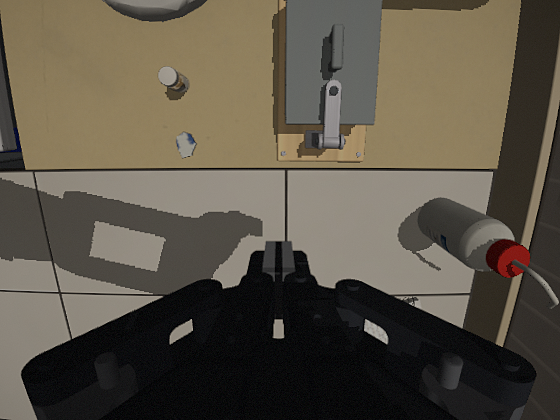

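The lid is flush and aligned with the box and the clamp is level on it. The fingertips stopped at z = 0.085 m, exactly the closed height. The vial and sherd are in place and the robot is clear, so I'm handing in.

```bash
python3 -c "
from h import *
hand_in();print(get_obs()['time_s'],get_obs()['joint_vel'])"
```

```text
the job is handed in; nothing more can be done
the job is handed in; nothing more can be done
```

I packed the concretion in the box, set the lid on the rim and closed the clamp onto it. I handed the job in at about 34 s, with no verdict reported.

- **Concretion:** the wrist picture taken after release showed it lying at the centre of the box.
- **Lid:** it went in with almost no sideways force and stopped with the TCP at 0.0932 m, against about 0.0925 m predicted. That is inside the 2.5 mm height margin. The final views show it flush and centred.
- **Clamp:** the fingertips stopped on the arm at 0.085 m, which is the closed height given. I pressed it with about 12 N, then backed off.
- **Bystanders:** the vial is upright, and it and the sherd look untouched in the last pictures. I judged that by eye and did not re-measure them. The arm was standing clear when I handed in.

No check failed. The largest disagreements were box and lid corner fits off by 1–3 px, and the lid sitting about 1.5 mm off centre along the handle in the grip, which I corrected for.

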